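# Lock the cup holder with its quick-release pin

### The arm

A 7-joint arm with a two-finger parallel gripper is mounted at the origin on a cart in front of the work surface, level with it; the furniture and walls round the work are solid. World frame = base frame: x ahead of the robot, y to its left, z up, the work surface at z = 0. Lengths are in m, angles in rad, forces in N, time in s.
With the tool pointing down it reaches from about 0.4 to 0.9 m from the base axis. Payload 5.5 kg.
Tool frame: the origin (TCP) lies midway between the tips of the shut fingers; the grasp point (between the pads) lies 19 mm behind it (manip.grip_depth is the distance from the TCP to the grasp point, in m); z points along the fingers, y is the line along which they close (so a half turn about z gives the same grasp; the last joint's range is limited). The gripper opens to 92 mm and grips with 3 to 60 N. Pads are 19 mm wide; open, the fingers measure 130 mm over their backs; the gripper's body (75 mm by 190 mm) begins 47 mm behind the grasp point.
Start: joints at [0.263, 0.501, -0.427, 1.55, 0.221, 1.138, -0.21], TCP at [0.65, 0, 0.227] pointing down, gripper open.
Joint ranges: [-2.88, 2.88], [-0.31, 2.03], [-1.54, 1.56], [0.2, 2.42], [-1.41, 4.55], [0.19, 2.02], [-2.57, 2.57]. Speed limits (rad/s): [2.57, 2.57, 3.14, 3.14, 3.14, 3.14, 3.14].

### API

Orientations are given as a unit quaternion [x, y, z, w].
In Python, from bench import manip, effector, viewer gives the robot as it stands. Calls block until the motion is done:
- manip.move_pose(position, orientation): joint-space move of the TCP to a pose.
- manip.servo_line(position, ori=None, vel=0.15): straight line of the TCP; ori=None keeps the orientation; vel is the mean speed in m/s.
- manip.movej(angles): joint-space move.
- effector.open_jaws() and effector.close(f_grip=None): open the fingers fully, or close them until they stop; f_grip is the grip in N (None keeps the last).
- manip.sleep(seconds).
- manip.solve_ik(position, orientation): joint angles nearest the present ones, or None.
- viewer.get_image(name): name is "scene" or "side" or "wrist"; returns the picture (400x640x3 uint8, red, green, blue); there is no depth.
- viewer.get_calibration(name): a dict with "vfov" (degrees; the focal length in pixels is half the picture's height over the tangent of half this angle, whatever the lens; pixels are square), "cx", "cy" (the principal point, pixels), "eye" and "attitude" of the camera in the world. Camera axes: x right, y down, z forward; pixel columns grow to the right and rows downward; lengths in m; the calibration is good to about 2 mm. A picture is of the moment at which its call begins: read the wrist's pose just before it. get_calibration takes no time and is no camera call; for the wrist camera it gives the pose at the moment of the call.
A pose or a line that the arm cannot do raises manip.PlanningError and nothing moves.
- manip.hand_in(): hands the job in; it is judged then, once.
Readings, each from a call of its own:
- manip.current_clock(): time.
- manip.current_q(): joint angles.
- manip.current_joint_velocities(): joint speeds.
- manip.current_tau(): joint torques, N m.
- manip.current_tool_pos(): TCP position.
- manip.current_tcp_rot(): TCP orientation.
- manip.current_force(): force on the tool from outside, world axes, zero at the start.
- manip.current_wrist_torque(): the same for the moment, N m.
- manip.current_finger_gap(): finger opening in m.
- manip.current_gripper_force(): force on a finger pad.
Only numpy, scipy, OpenCV 4.12 (cv2) and the standard library are available. Lean on these libraries where they do the work, as an engineer would, in place of code of your own. Each camera call takes 0.05 s, during which the arm holds its last target. There are 200 camera calls.

### The job

The cup holder's arm is already slotted into its counter bracket with the holes lined up. Take the quick-release pin with the two squeeze buttons out of the wooden rack, squeeze its buttons in while you slide it straight down through the bracket's holes until its flange sits fully home, then let go so that the buttons spring out and the balls lock. Leave the plain round-knobbed pin in the rack.

Things in the scene. Friction and masses are not known exactly. Their poses are not given: they have to be found in the camera images.
- lock_pin_grip (a point): Loose ball-lock pin (150 g) upright in one of the rack's two holes; the point is on its axis at its buttons' mid-height. Own z up, own y through both buttons. Head: black block 32 (x) x 24 (y) x 42 mm, top 17 mm above this point; steel button on each y face, 36 mm over both. Close the fingers along y on the buttons until flush (24 mm). Below: steel flange 50 mm wide, top 25 mm under this point
- lock_pin_flange (a point): Same pin: centre of its flange's underside, 30 mm below lock_pin_grip; home when it meets mouth. The steel shaft, 15 mm thick, reaches 64 mm down from here, its last 12 mm tapered to 5 mm; two locking balls sit 46 mm below here, 27 mm over both when the buttons are out, flush with the shaft when they are pressed
- button_a (a joint): Steel button 14 mm wide, 20 mm high on the pin head's +y face, standing out 6 mm: 0 = out (balls out), 0.006 = pressed flush (balls in); a spring of 4 N rising to 8 N pushes it out
- button_b (a joint): Button on the pin head's -y face, same size, values and spring
- mouth (a point): Centre of the upper hole's mouth on top of the fixed dark steel counter bracket, 81 mm above the counter. Own z up, own x along the aluminium arm to the ring round a stack of paper cups (200 mm away, 172 mm tall). Holes 24 mm wide, the top one countersunk to 36 mm; upper plate, arm and lower plate together 36 mm thick. Nothing within 100 mm stands higher than the mouth
- rack: Wooden rack (fixed), 70 (x) x 200 (y) x 70 mm high, origin at the centre of its underside; two 32 mm holes at y = +60 mm and -60 mm from its centre, a pin hanging by its flange on the top face (70 mm above the counter) in each
- plain_pin_grip (a point): The other loose pin in the rack, with a round black knob 34 mm across and no buttons or balls; the point is on its axis 30 mm above its flange's underside, 17 mm below its top (which stands 117 mm above the counter: carry the other pin's tip over it). Leave it where it is

How it is judged:
By the outcome, as a careful person would: the job done as asked, in the order asked, and still so for the second after the job is handed in, with the robot touching nothing.
It also fails if it takes over 45 s, if anything falls off the work surface, if the arm or the gripper's body presses on something with over 40 N, if the wrist force passes 120 N, or if a joint passes its speed limit or range.

## Working session

There is one attempt and no reset: what is moved stays moved. The work goes in short steps, each a Python script; the robot and the scene stay as the last script left them, time stands still between calls to the robot, and variables do not carry over. Pictures are saved under pics/ and viewed, at most 10 in all, crops included, and the job is handed in when it is done.

```bash
mkdir -p pics; ls; python3 - <<'E'
from bench import manip, effector, viewer
import cv2
for n in ("scene","side","wrist"):
    c=viewer.get_calibration(n); print(n,c)
    cv2.imwrite(f"pics/{n}0.png",viewer.get_image(n)[:,:,::-1])
print(manip.current_clock(),manip.current_tcp_rot(),manip.current_finger_gap())
E
```

```text
pics
scene {'vfov': 52.38820516964752, 'cx': 317.2868535303665, 'cy': 201.98702699474163, 'eye': array([ 0.0777035 , -0.49043028,  0.7145957 ]), 'attitude': array([ 0.86715381, -0.32994897,  0.13372374, -0.34827562])}
side {'vfov': 46.945484063511586, 'cx': 318.968624825933, 'cy': 198.11113112215335, 'eye': array([0.49907039, 0.96593218, 0.48317031]), 'attitude': array([ 7.69037783e-03,  8.27037426e-01, -5.62093806e-01,  7.12871160e-04])}
wrist {'vfov': 65.724848912001, 'cx': 318.5280421351811, 'cy': 205.42818413336963, 'eye': array([0.64918056, 0.08470432, 0.38505054]), 'attitude': array([ 9.87636257e-01,  8.94555166e-06, -8.53375570e-04,  1.56760633e-01])}
0.15 [ 7.07102729e-01  7.07110404e-01 -5.45672607e-04 -5.56634558e-04] 0.09179899507803073
```

View pics/scene0.png

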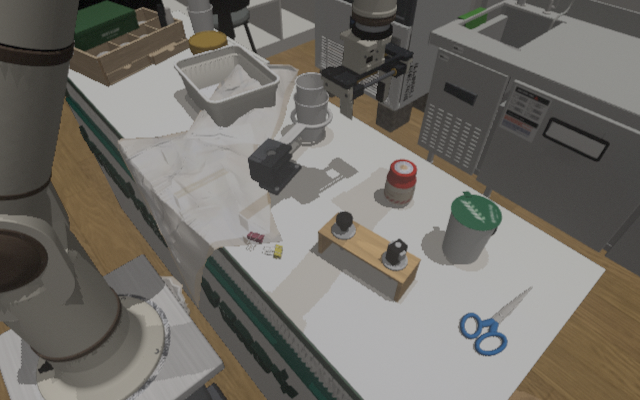

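View pics/side0.png

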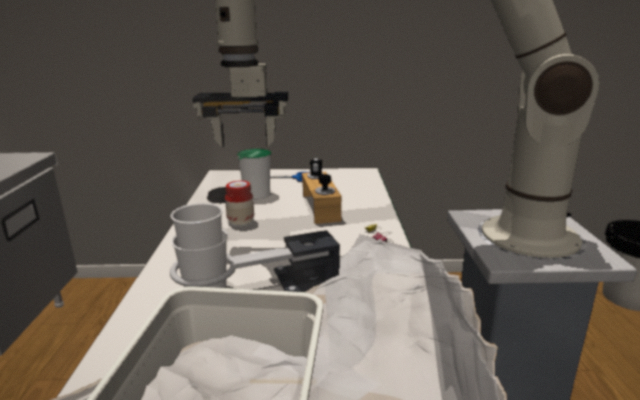

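View pics/wrist0.png

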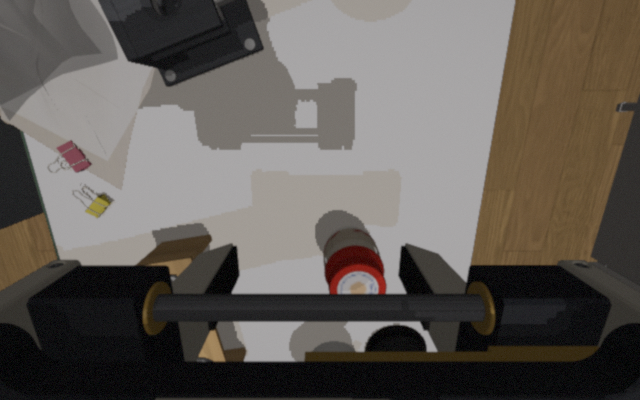

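The scene view shows the lock pin in the right-hand rack hole (flange ~(395,261)), the plain knob at the left one (344,230), and the bracket at ~(270,155). The wrist view shows the bracket's hole at the upper-left edge (165,5). I'll make first estimates and then take close looks.

```bash
cat > h.py <<'E'
from bench import manip, effector, viewer
import numpy as np, cv2
from scipy.spatial.transform import Rotation as R
def ray(c,u,v):
    f=200/np.tan(np.radians(c["vfov"])/2)
    return R.from_quat(c["attitude"]).apply([(u-c["cx"])/f,(v-c["cy"])/f,1])
def at_z(c,u,v,z):
    d=ray(c,u,v); e=np.array(c["eye"]); return e+d*(z-e[2])/d[2]
def ori(yaw): # tool down, tool y axis (closing line) at angle yaw from world x
    y=np.array([np.cos(yaw),np.sin(yaw),0]); z=np.array([0,0,-1.])
    return R.from_matrix(np.c_[np.cross(y,z),y,z]).as_quat()
E
python3 - <<'E'
from h import *
c=viewer.get_calibration("scene")
for n,u,v,z in [("lock",395,261,.075),("lockTop",398,240,.117),("plain",344,230,.075),("brk",270,155,.081)]: print(n,at_z(c,u,v,z))
for n,u,v in [("rack",(319,418),(238,262))]:
    print(at_z(c,319,238,.07),at_z(c,416,264,.07),at_z(c,400,281,.07))
w=viewer.get_calibration("wrist"); print("hole wrist",at_z(w,165,5,.081)); print(ori(0))
im=cv2.imread("pics/scene0.png")
a=cv2.resize(im[130:200,235:310],None,fx=6,fy=6,interpolation=cv2.INTER_CUBIC)
b=cv2.resize(im[220:290,350:425],None,fx=5,fy=5,interpolation=cv2.INTER_CUBIC)
b=cv2.copyMakeBorder(b,0,a.shape[0]-b.shape[0],0,0,0)
o=np.hstack([a[:, :420],b]);print(o.shape);cv2.imwrite("pics/crop1.png",o)
E
```

```text
lock [ 0.49404305 -0.24894412  0.075     ]
lockTop [ 0.50741286 -0.2370701   0.117     ]
plain [ 0.47498137 -0.12883578  0.075     ]
brk [0.50243739 0.15664275 0.081     ]
[ 0.42550235 -0.10746698  0.07      ] [ 0.522068   -0.27843041  0.07      ] [ 0.46977564 -0.28289538  0.07      ]
hole wrist [0.51772028 0.16562641 0.081     ]
[0.70710678 0.70710678 0.         0.        ]
(420, 795, 3)
```

View pics/crop1.png

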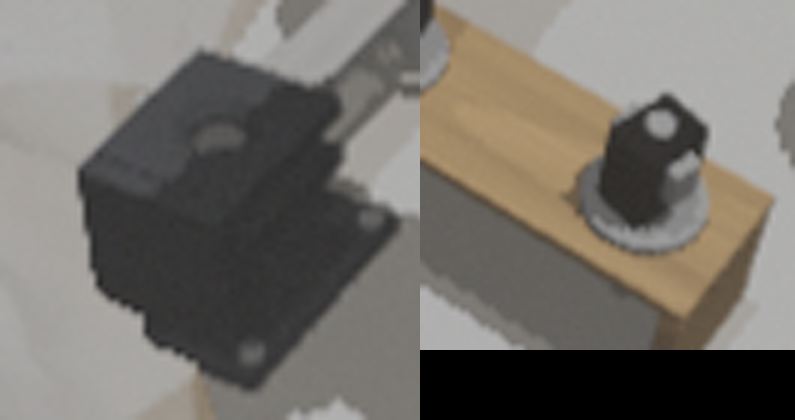

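The bracket hole is at scene px (271,153), the lock pin's top disc at (397.6,244.5), its flange at (394.6,260.6), and one button faces lower-right. Next, close wrist looks over the bracket and then over the pin.

```bash
python3 - <<'E'
from h import *
import json
c=viewer.get_calibration("scene")
print(at_z(c,271.2,153,.081),at_z(c,394.6,260.6,.075),at_z(c,397.6,244.4,.117))
ims=[];cal=[]
for p in ([.515,.162,.22],[.500,-.247,.22]):
    manip.move_pose(p,ori(0)); manip.sleep(.3)
    w=viewer.get_calibration("wrist"); im=viewer.get_image("wrist")[:,:,::-1]
    cal.append({k:np.array(v).tolist() for k,v in w.items()}); ims.append(im)
json.dump(cal,open("cal.json","w"))
for i,im in enumerate(ims): cv2.imwrite(f"pics/w{i}.png",im)
print(manip.current_clock(),manip.current_tool_pos(),manip.current_q(),manip.current_force())
o=np.vstack([cv2.resize(im[70:270,170:470],None,fx=2,fy=2,interpolation=cv2.INTER_CUBIC)[:300*2//2+0] if 0 else im[40:340,120:520] for im in ims])
cv2.imwrite("pics/w2.png",cv2.resize(np.hstack([o[:300],o[300:]]),None,fx=1,fy=1))
E
```

```text
[0.5092323  0.16078599 0.081     ] [ 0.49418242 -0.24782082  0.075     ] [ 0.49889602 -0.24336898  0.117     ]
3.2167 [ 0.50026351 -0.24637751  0.22001226] [ 0.71800129  0.33488249 -0.37833419  1.79484612  0.14125738  1.03835935
  0.28791743] [ 0.04917092 -0.48354556 -0.05984226]
```

View pics/w2.png

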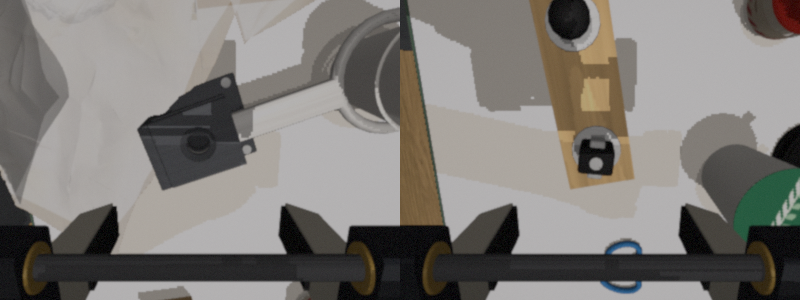

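The bracket hole is at about (318,182) in wrist picture 0, and the lock pin's head at about (316,196) in wrist picture 1. I'll enlarge both.

```bash
python3 - <<'E'
import cv2,numpy as np
a=cv2.imread("pics/w0.png")[130:245,250:350]; b=cv2.imread("pics/w1.png")[150:235,265:365]
a=cv2.resize(a,None,fx=4,fy=4,interpolation=cv2.INTER_CUBIC);b=cv2.resize(b,None,fx=4,fy=4,interpolation=cv2.INTER_CUBIC)
b=cv2.copyMakeBorder(b,0,460-340,0,0,0)
o=np.hstack([a,b]);o=np.clip((o/255.)**.6*255,0,255).astype(np.uint8);cv2.imwrite("pics/z.png",o)
E
```

```text
(no output)
```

View pics/z.png

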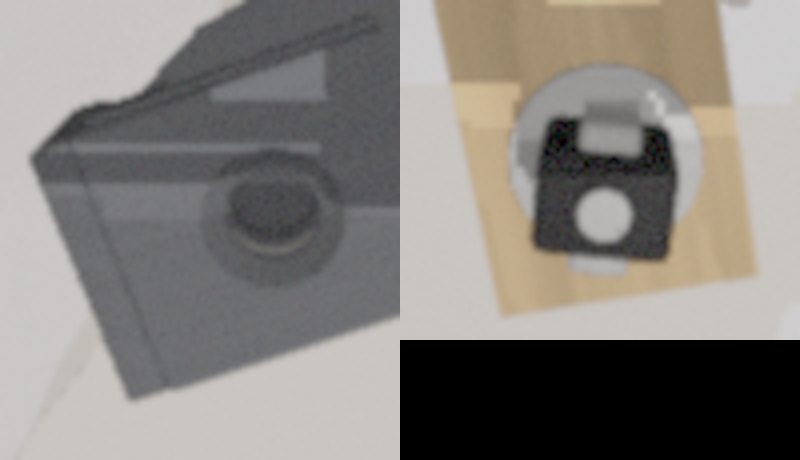

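Countersink centre is at wrist-0 px (318,184.5). On the pin, the top-face centre is at wrist-1 px (316,203), the flange centre at (316.5,191), and the buttons lie along roughly world y. I'll compute, then grasp.

```bash
python3 - <<'E'
from h import *
import json
w0,w1=json.load(open("cal.json"))
m=at_z(w0,318,184.5,.081)
P=lambda x,y,z: at_z(w1,265+(x-400)/4,150+y/4,z)
top=P(604,213,.117); fl=P(606,165,.075)
e=P(667,258,.117)-P(535,247,.117); e2=P(675,178,.117)-P(547,168,.117)
re=P(437,0,.07)-P(500,315,.07)
ya=[np.degrees(np.arctan2(v[1],v[0])) for v in (e,e2)]
print("mouth",m,"top",top,"fl",fl,"head w",np.linalg.norm(e),ya,"rack y deg",np.degrees(np.arctan2(re[1],re[0])))
pin=(top+fl)/2
for s in (1,-1):
    yaw=np.radians(s*90+np.mean(ya))
    for p in ([*pin[:2],.081],[*pin[:2],.24],[m[0],m[1],.24],[m[0],m[1],.092]):
        q=manip.solve_ik(p,ori(yaw)); print(s,None if q is None else np.round(q,2))
E
```

```text
mouth [0.51480714 0.17040589 0.081     ] top [ 0.49766383 -0.24481619  0.117     ] fl [ 0.49785338 -0.2453407   0.075     ] head w 0.029751482408044733 [np.float64(-4.986649199094578), np.float64(-4.573413236749855)] rack y deg 98.98869278802405
1 [ 0.87  0.56 -0.59  1.9   0.42  0.81  1.54]
1 [ 0.93  0.35 -0.65  1.77  0.24  1.1   1.69]
1 [ 0.35  0.39 -0.9   1.8   0.34  1.12  0.82]
1 [ 0.23  0.58 -0.76  1.92  0.53  0.85  0.67]
-1 [ 0.45  0.49 -0.05  1.91  0.04  0.74 -1.28]
-1 [ 0.49  0.29 -0.1   1.79  0.03  1.07 -1.27]
-1 [-0.04  0.29 -0.4   1.81  0.13  1.07 -2.14]
-1 [-0.17  0.47 -0.25  1.93  0.16  0.76 -2.16]
```

```bash
python3 - <<'E'
from h import *
yaw=np.radians(85.2); o=ori(yaw); p=np.array([.4978,-.2451])
manip.move_pose([*p,.17],o); manip.servo_line([*p,.082],vel=.1)
effector.close(f_grip=40); manip.sleep(.3)
print(manip.current_finger_gap(),manip.current_gripper_force(),manip.current_force(),manip.current_clock())
manip.servo_line([*p,.24],vel=.12)
print(manip.current_finger_gap(),manip.current_gripper_force(),manip.current_force())
if manip.current_finger_gap()<.027 and manip.current_finger_gap()>.02:
    manip.servo_line([.5148,.1704,.225],vel=.25); manip.sleep(.3)
    ims=[viewer.get_image(n)[:,:,::-1] for n in("wrist","scene")]
    w=viewer.get_calibration("wrist"); c=viewer.get_calibration("scene")
    cv2.imwrite("pics/hw.png",ims[0]);cv2.imwrite("pics/hs.png",ims[1])
    def proj(c,X):
        f=200/np.tan(np.radians(c["vfov"])/2); v=R.from_quat(c["attitude"]).inv().apply(np.array(X)-c["eye"]); return c["cx"]+f*v[0]/v[2],c["cy"]+f*v[1]/v[2]
    t=manip.current_tool_pos(); print(t,manip.current_clock())
    print("mouth",proj(w,[.5148,.1704,.081]),proj(c,[.5148,.1704,.081]),"tip expected",proj(c,t+[0,0,.019-.094]),proj(w,t+[0,0,.019-.094]))
    a=cv2.resize(ims[1][80:200,220:320],None,fx=4,fy=4,interpolation=cv2.INTER_CUBIC)
    b=cv2.resize(ims[0][130:370,220:420],None,fx=2,fy=2,interpolation=cv2.INTER_CUBIC)
    x=np.hstack([a,b]);x=((x/255.)**.7*255).astype(np.uint8);print(x.shape);cv2.imwrite("pics/hover.png",x)
E
```

```text
0.023706044367446864 39.96575519442558 [-0.46675701  0.45169106  1.56032028] 6.825
0.023841032645918567 39.96540382504463 [ 0.46512027  0.13943697 -1.99787211]
[0.51489525 0.17013915 0.22504188] 10.5083
mouth (np.float64(318.5348215952687), np.float64(192.32218403051272)) (np.float64(270.63599833898036), np.float64(150.1746803999926)) tip expected (np.float64(268.3513703391705), np.float64(127.03844927718379)) (np.float64(318.2335532782065), np.float64(215.61068522871972))
(480, 800, 3)
```

View pics/hover.png

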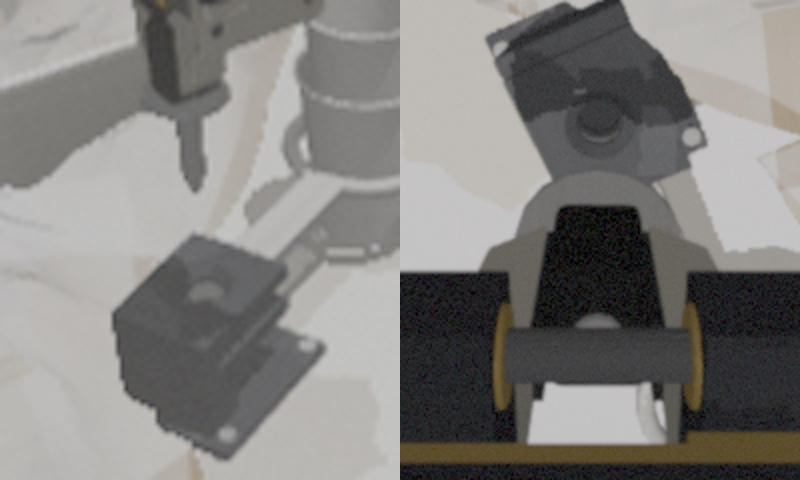

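Picture: the mouth appears at wrist px (319,191.5), against a predicted (318.5,192.3). The pin tip in the scene view is at (269,127.5), against a predicted (268.4,127). The pin hangs straight, so I'll insert it.

```bash
python3 - <<'E'
from h import *
xy=[.5150,.1700]
f0=manip.current_force(); ok=True; z=.225
for z in [.165,.15,.135,.12,.108,.102]+list(np.arange(.099,.086,-.001)):
    manip.servo_line([*xy,z],vel=.1 if z>.1 else .02)
    d=manip.current_force()-f0
    if z<.14: print(round(z,3),np.round(d,1),round(manip.current_tool_pos()[2],4))
    if d[2]>10 or np.hypot(*d[:2])>12: break
print(manip.current_tool_pos(),manip.current_finger_gap(),manip.current_clock())
for n in("scene","side"): cv2.imwrite(f"pics/in_{n}.png",viewer.get_image(n)[:,:,::-1])
E
```

```text
0.135 [-0.3 -1.  -0.8] 0.1346
0.12 [-0.4 -1.2 -0.5] 0.1195
0.108 [-0.4 -1.8  0.7] 0.1077
0.102 [-0.7 -0.6  0.8] 0.1018
0.099 [0.1 0.2 0.5] 0.099
0.098 [-0.7 -0.7  1. ] 0.098
0.097 [ 0.4 -0.   0.6] 0.0969
0.096 [ 0.4 -0.   0.1] 0.0959
0.095 [-0.3 -1.3 -0.2] 0.0949
0.094 [-0.1 -0.6 -0.3] 0.0939
0.093 [ 0.5 -1.2  0.4] 0.093
0.092 [-3.3 -1.9 10.1] 0.093
[0.51518624 0.17003476 0.09302024] 0.023732171201812854 14.725
```

Contact came exactly at the expected seated height (TCP 0.093). Release, retreat and check.

```bash
python3 - <<'E'
from h import *
effector.open_jaws(); manip.sleep(.4)
t=manip.current_tool_pos()
manip.servo_line([t[0],t[1],.2],vel=.12); manip.sleep(.2)
manip.servo_line([t[0]-.02,t[1]-.12,.25],vel=.2); manip.sleep(.3)
im=[viewer.get_image(n)[:,:,::-1] for n in("scene","side")]
a=cv2.resize(im[0][100:260,220:420],None,fx=2,fy=2,interpolation=cv2.INTER_CUBIC);b=cv2.resize(im[1][160:320,210:410],None,fx=2,fy=2,interpolation=cv2.INTER_CUBIC)
a2=cv2.resize(im[0][115:195,235:335],None,fx=4,fy=4,interpolation=cv2.INTER_CUBIC)[:280]
x=np.vstack([np.hstack([a,b])[:320],np.hstack([a2,cv2.resize(im[1][210:280,260:360],None,fx=4,fy=4,interpolation=cv2.INTER_CUBIC)])])
x=((x/255.)**.7*255).astype(np.uint8);cv2.imwrite("pics/final.png",x);print(x.shape,manip.current_clock(),manip.current_force(),manip.current_finger_gap())
E
```

```text
(600, 800, 3) 18.85 [ 0.30823867 -0.30768325  0.0323489 ] 0.09175920826059179
```

View pics/final.png

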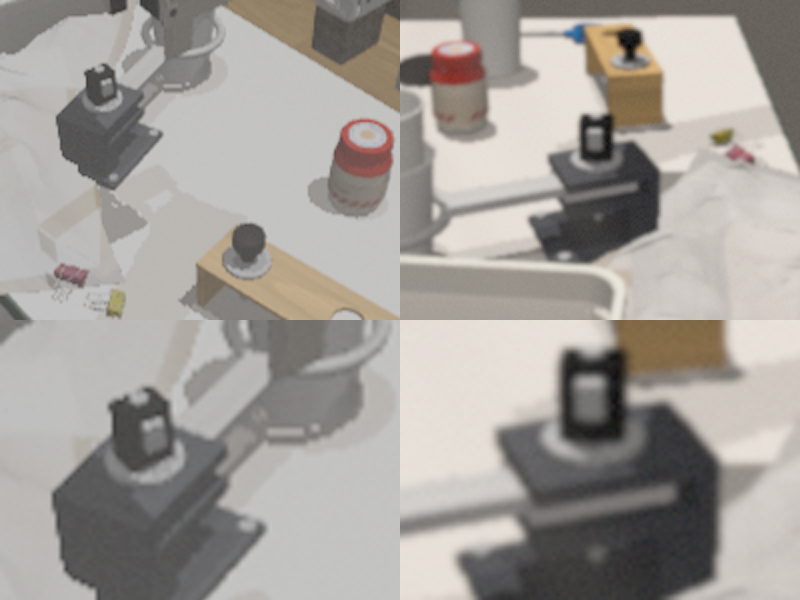

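The picture shows the lock pin upright with its flange flat on the bracket (scene px ~(271,146)), its button standing out, and the plain pin still in the rack.

```bash
python3 -c "
from bench import manip
print(manip.hand_in())"
```

```text
the job is handed in; nothing more can be done
None
```

The quick-release pin is fully home in the bracket and released, with its button standing out in the last picture (I couldn't see the balls themselves); the plain pin is still in the rack, and I handed the job in at about 19 s.

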